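Nest the measuring dippers on the draining hook

ROBOT

A 6-joint arm with a two-finger parallel gripper is mounted at the origin on a cart in front of the work surface, level with it; the furniture and walls round the work are solid. World frame = base frame: x ahead of the robot, y to its left, z up, the work surface at z = 0. Lengths are in m, angles in rad, forces in N, time in s.
With the tool pointing down it reaches from about 0.35 to 0.8 m from the base axis. Payload 7.3 kg.
Tool frame: the origin (TCP) lies between the finger pads; the fingertips stand 25 mm ahead of it and the grasp point (between the pads) lies 6 mm ahead of it (r.tip_extent is the distance from the TCP to the fingertips, in m); z points along the fingers, y is the direction in which the jaws open and shut (so a half turn about z gives the same grasp; the last joint's range is limited). The gripper opens to 85 mm and grips with 20 to 120 N. Pads are 22 mm wide; open, the fingers measure 114 mm over their backs; the gripper's body (76 mm by 85 mm) begins 54 mm behind the grasp point. The pads swing forward as they close: fully open they stand 13 mm farther back than shut.
Start: joints at [1.049, 0.342, 1.524, -0, 1.275, -0.146], TCP at [0.193, 0.488, 0.235] pointing down, gripper open.
Joint ranges: [-2.53, 2.53], [-0.77, 2.02], [0.04, 2.7], [-1, 4.14], [0.28, 2.66], [-3.11, 3.11]. Speed limits (rad/s): [2.57, 2.57, 3.14, 3.14, 3.14, 3.14].

INTERFACE

Orientations are given as a unit quaternion [x, y, z, w].
In Python, from workcell import r, command_gripper, optics gives the robot as it stands. The module is installed in compiled form; this text tells all that it offers. Calls block until the motion is done:
- r.reach(position, orientation): joint-space move of the TCP to a pose.
- r.move_straight(position, orientation=None, speed=0.15, max_force=None): straight line of the TCP; orientation=None keeps the orientation; speed is the mean speed in m/s. With max_force (N) it stops when the force on the tool has changed by that much, and returns True; else False.
- r.movej(angles): joint-space move.
- command_gripper(opening, force=None): finger opening in m; force is the grip in N (None keeps the last); returns when the fingers have stopped.
- r.hold(seconds).
- r.solve_ik(position, orientation): joint angles nearest the present ones, or None.
- r.read_state(): the state.
- optics.get_image(name): name is "scene" or "top" or "wrist"; returns (picture, depth): 420x560x3 uint8, red, green, blue; 420x560 float32, m along the optical axis (not along the pixel's ray), 0 where there is no reading.
- optics.camera_model(name): a dict with "K" (3x3 intrinsics, pixels), "k1" (the pictures are not rectified: a ray, as slopes to the right and down, at radius r is drawn at 1 + k1 r^2 times it, then the intrinsics apply), "R" (3x3) and "t" (3): a world point X has camera coordinates R X + t; the wrist camera has in their place "tool_from_camera" (4x4, takes a point from camera to tool coordinates, whose origin is the TCP and whose axes are the flange's). Camera axes: x right, y down, z forward; pixel columns grow to the right and rows downward; lengths in m; the calibration is good to about 2 mm. A picture is of the moment at which its call begins: read the wrist's pose just before it. camera_model takes no time and is no camera call.
A pose or a line that the arm cannot do raises r.PlanningError and nothing moves.
- r.finish_job(): hands the job in, once; it reports no verdict.
The state is a dict: "time_s": time; "joint_positions": joint angles; "dq": joint speeds; "tau": joint torques, N m; "eef_pos": TCP position; "eef_rot": TCP orientation; "contact_force": force on the tool from outside, world axes, zero at the start; "torque": the same for the moment, N m; "grip_width": finger opening in m.
Only numpy, scipy, OpenCV 4.12 (cv2) and the standard library are available. Lean on these libraries where they do the work, as an engineer would, in place of code of your own. Each camera call takes 0.05 s, during which the arm holds its last target. There are 200 camera calls.

TASK

Hang the three steel measuring dippers nested on the hook of the draining stand, one after the other, largest first: put each handle's eye over the rod with the cup towards you, and push it back past the spring catch so that in the end all three sit tight against the back plate with the catch sprung up in front of them. Be gentle: the hook is only clamped, so keep every push on it under 15 N. Leave everything else where it stands.

Things in the scene. Friction and masses are not known exactly. Their poses are not given: they have to be found in the camera images.
- large_grip (a point): Grip point of the large steel measuring dipper, 6 mm below the top of its upright strap handle (there 18 mm wide in y, 4 mm thick in x), 153 mm above its underside. It stands mouth up: a round cup 106 mm across, 62 mm high, the strap rising along its wall. z up; x points from cup to handle: the cup's axis is 51 mm in -x of this point. Pinch across y.
- large_eye (a point): Centre of the eye (square hole, 12 x 12 mm, right through the strap in x) in the handle of the large dipper, 125 mm above its underside and 28 mm straight below the grip point; same axes.
- medium_grip (a point): Grip point of the medium steel measuring dipper, 6 mm below the top of its upright strap handle (there 23 mm wide in y, 4 mm thick in x), 142 mm above its underside. It stands mouth up: a round cup 66 mm across, 52 mm high, the strap rising along its wall. z up; x points from cup to handle: the cup's axis is 31 mm in -x of this point. Pinch across y.
- medium_eye (a point): Centre of the eye (square hole, 12 x 12 mm, right through the strap in x) in the handle of the medium dipper, 114 mm above its underside and 28 mm straight below the grip point; same axes. The handle's head is 2.5 mm wider on each side than that of the next larger dipper, which stands right behind it on the hook, so fingers on it clear that one.
- small_grip (a point): Grip point of the small steel measuring dipper, 6 mm below the top of its upright strap handle (there 28 mm wide in y, 4 mm thick in x), 131 mm above its underside. It stands mouth up: a round cup 30 mm across, 42 mm high, the strap rising along its wall. z up; x points from cup to handle: the cup's axis is 13 mm in -x of this point. Pinch across y.
- small_eye (a point): Centre of the eye (square hole, 12 x 12 mm, right through the strap in x) in the handle of the small dipper, 103 mm above its underside and 28 mm straight below the grip point; same axes. The handle's head is 2.5 mm wider on each side than that of the next larger dipper, which stands right behind it on the hook, so fingers on it clear that one.
- stand: Grey draining stand, fixed: drip tray 200 x 150 x 24 mm with a post at its back (+x) carrying one hook, a level round rod 8 mm thick along -x from an upright back plate (14 mm wide, from 6 mm above the rod to 114 mm below). Origin: centre of the tray's underside; z up; x from the hook's tip to the post. Rod and plate are at y = 0, the rod's axis 165 mm above the table.
- rod_tip (a point): Nominal end of the rod's round tip, on its axis; axes as the stand's. The back plate's face is 30 mm behind it (+x). Rod, plate and catch are one unit clamped in the post's block, and it is clamped up to 12 mm before or behind this in x, differently each time. That offset is not reported: feel for the plate.
- plate (a point): Nominal middle of the back plate's face where the rod leaves it (same unreported offset as rod_tip). From the plate forward the rod has room for exactly three straps (3 x 4 mm) plus 1.5 mm, then comes the catch. Hung home, each cup hangs in the next larger, 5 mm above its floor; with its eye just before the rod's tip it has 3 to 4 mm of room before and behind in that cup.
- catch (a joint): Spring catch on top of the rod: a ramp 13 mm long, hinged 3.5 mm behind the tip, its far end 4.5 mm above the rod. 0 = sprung up; an eye pushed along the rod towards the plate presses it down (about 0.4 rad when the strap lies on the rod; pushing past takes 1 to 4 N) and it springs up behind the strap.
- eraser: Bystander, loose: eraser block in a blue sleeve, 55 x 25 x 14 mm; origin at the centre of its underside.
- lead_weight: Bystander, loose: dark cloth-covered lead weight, 100 x 46 x 27 mm; origin at the centre of its underside.
- loupe: Bystander, loose: black stand loupe, 43 mm across, 38 mm high; origin at the centre of its underside.
- buds: Bystander, loose: clear tub of cotton buds, 77 mm across, 80 mm high; origin at the centre of its underside.
- jar_red: Bystander, loose: white jar with a red lid, 57 mm across, 75 mm high; origin at the centre of its underside.
- jar_black: Bystander, loose: white jar with a black lid, 49 mm across, 60 mm high; origin at the centre of its underside.
Not all that is in view belongs to the job. Leave any brown look-alike of the part that bears large_grip alone.

How it is judged:
By the outcome, as a careful person would: the job done as asked, in the order asked, and still so for the second after the job is handed in, with the robot touching nothing.
It also fails if it takes over 72 s, if anything falls off the work surface, if the arm or the gripper's body presses on something with over 40 N, if the wrist force passes 120 N, or if a joint passes its speed limit or range.

## Working session

There is one attempt and no reset: what is moved stays moved. The work goes in short steps, each a Python script; the robot and the scene stay as the last script left them, time stands still between calls to the robot, and variables do not carry over. Pictures are saved under pics/ and viewed, about 8 in all and at most 12, crops included, and the job is handed in when it is done.

```bash
mkdir -p pics
cat > h.py <<'E'
import numpy as np, cv2
from workcell import r, command_gripper, optics
def snap(n,f):
    s=r.read_state(); im,d=optics.get_image(n); cv2.imwrite(f'pics/{f}.png',im[:,:,::-1]); np.savez(f'pics/{f}.npz',d=d,p=s['eef_pos'],q=s['eef_rot']); return im,d,s
E
python3 - <<'E'
from h import *
for n in('scene','top'):
    snap(n,n+'0'); print(n,optics.camera_model(n))
print(optics.camera_model('wrist'));print(r.read_state(),r.tip_extent)
a=cv2.imread('pics/scene0.png');b=cv2.imread('pics/top0.png')
E
```

```text
scene {'K': array([[420.80673789,   0.        , 277.96234384],
       [  0.        , 420.80673789, 202.66760602],
       [  0.        ,   0.        ,   1.        ]]), 'k1': 0.017053523214302986, 'R': array([[ 0.66400208, -0.74763584,  0.01191181],
       [-0.43120402, -0.39588529, -0.8107638 ],
       [ 0.61087178,  0.53321243, -0.58525223]]), 't': array([-0.37042575,  0.3082341 ,  0.79167049])}
top {'K': array([[385.04997528,   0.        , 283.29469357],
       [  0.        , 385.04997528, 215.50138718],
       [  0.        ,   0.        ,   1.        ]]), 'k1': -0.09913184753228338, 'R': array([[ 4.95807311e-04, -9.99949391e-01,  1.00483997e-02],
       [-9.94786804e-01, -1.51788692e-03, -1.01965245e-01],
       [ 1.01975337e-01, -9.94546028e-03, -9.94737211e-01]]), 't': array([-0.01328785,  0.5606057 ,  1.22100265])}
{'K': array([[304.80465812,   0.        , 279.79081004],
       [  0.        , 304.80465812, 215.87579181],
       [  0.        ,   0.        ,   1.        ]]), 'k1': -0.025692203529106176, 'tool_from_camera': array([[-1.64347793e-05, -9.62814131e-01, -2.70164670e-01,
[... 269 characters left out ...]
000000e+00]])}
{'time_s': 0.1, 'joint_positions': array([ 1.04899254e+00,  3.42678961e-01,  1.52492432e+00,  6.20186818e-06,
        1.27535767e+00, -1.46020194e-01]), 'dq': array([ 0.00103759, -0.0014573 , -0.00153292,  0.00058811, -0.00023166,
        0.00177801]), 'tau': array([ 1.51481116e-03, -4.34448981e+01, -2.46491718e+01, -1.32816358e-04,
        4.86000776e-03, -4.29652721e-05]), 'eef_pos': array([0.1924918 , 0.48807245, 0.234081  ]), 'eef_rot': array([ 1.86789056e-01,  9.82399807e-01, -6.45386997e-04, -2.27025215e-04]), 'contact_force': array([-0.23478696,  0.50254881, -0.57596147]), 'torque': array([-0.00344719, -0.01111156,  0.03536197]), 'grip_width': 0.08532182921893522} 0.025
```

View pics/scene0.png

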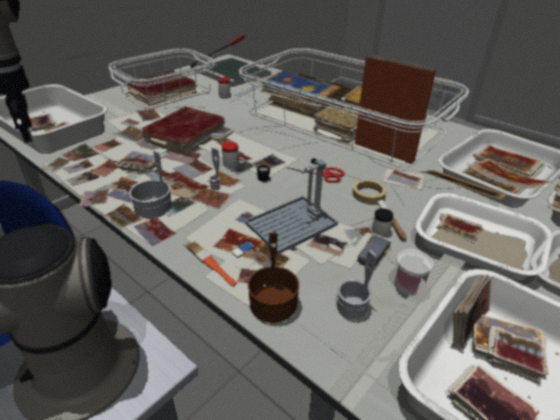

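View pics/top0.png

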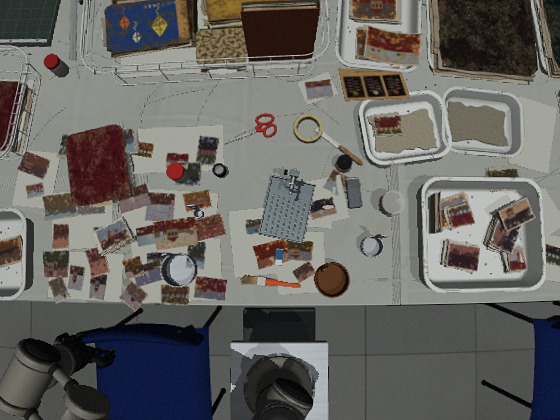

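Steel candidates: the large cup is at scene (150,195) / top (180,268). The medium is at scene (353,295) / top (372,245), and the small at scene (214,180) / top (197,212). The brown look-alike is at scene (273,290) / top (331,280), so I'll avoid it. Next I'll check these choices in enlarged crops and deproject them.

```bash
cat >> h.py <<'E'
from scipy.spatial.transform import Rotation as Ro
def cloud(n,d,s=None):
    m=optics.camera_model(n); h,w=d.shape
    uv=np.stack(np.meshgrid(np.arange(w),np.arange(h)),-1).reshape(-1,1,2).astype(float)
    x=cv2.undistortPoints(uv,m['K'],np.array([m['k1'],0,0,0])).reshape(h,w,2)
    P=np.dstack([x,np.ones((h,w))])*d[...,None]
    if n=='wrist':
        T=m['tool_from_camera']; P=P@T[:3,:3].T+T[:3,3]
        P=P@Ro.from_quat(s['eef_rot']).as_matrix().T+s['eef_pos']
    else: P=(P-m['t'])@m['R']
    P[d<=0]=np.nan
    return P
E
python3 - <<'E'
from h import *
d=np.load('pics/top0.npz')['d'];P=cloud('top',d); S=cloud('scene',np.load('pics/scene0.npz')['d'])
for nm,(u,v) in dict(large=(180,268),small=(197,212),med=(372,245),brown=(331,280),stand=(287,205)).items():
    print(nm,P[v,u].round(3))
a=cv2.imread('pics/scene0.png');b=cv2.imread('pics/top0.png')
c=lambda i,x,y,w=100,h=75:cv2.resize(i[y:y+h,x:x+w],(400,300),interpolation=cv2.INTER_CUBIC)
cv2.imwrite('pics/m1.png',np.vstack([np.hstack([c(a,120,140,130,97),c(a,310,230,130,97)]),np.hstack([c(a,240,150),c(b,150,200,120,90)])]))
# strap candidates: high points near cups, both clouds
for nm,C,rad in(('large',P[268,180],.09),('small',P[212,197],.06),('med',P[245,372],.07)):
  for cn,Q in(('top',P),('scene',S)):
    q=Q.reshape(-1,3); k=(np.hypot(*(q[:,:2]-C[:2]).T)<rad)
    for lo,hi in((.03,.07),(.075,.10),(.10,.13),(.13,.17)):
        z=q[k&(q[:,2]>lo)&(q[:,2]<hi)]
        print(nm,cn,lo,len(z),z.mean(0).round(4) if len(z) else '',z.min(0).round(3) if len(z) else '',z.max(0).round(3) if len(z) else '')
E
```

```text
large [0.389 0.326 0.005]
small [0.574 0.273 0.007]
med [ 0.465 -0.306  0.009]
brown [ 0.351 -0.169  0.007]
stand [ 0.598 -0.025  0.009]
large top 0.03 279 [0.3829 0.3293 0.0521] [0.335 0.269 0.03 ] [0.438 0.376 0.069]
large top 0.075 3 [0.4328 0.334  0.0865] [0.432 0.329 0.076] [0.435 0.337 0.093]
large top 0.1 7 [0.4343 0.3315 0.1128] [0.432 0.327 0.101] [0.438 0.337 0.121]
large top 0.13 18 [0.4343 0.3333 0.1493] [0.432 0.326 0.131] [0.438 0.344 0.161]
large scene 0.03 814 [0.3834 0.3204 0.048 ] [0.33  0.265 0.03 ] [0.438 0.377 0.069]
large scene 0.075 29 [0.4324 0.3355 0.088 ] [0.428 0.33  0.075] [0.436 0.343 0.099]
large scene 0.1 49 [0.4327 0.3347 0.1136] [0.428 0.324 0.1  ] [0.439 0.348 0.13 ]
large scene 0.13 56 [0.4324 0.3354 0.1461] [0.429 0.327 0.131] [0.437 0.348 0.161]
small top 0.03 48 [0.5682 0.2669 0.0411] [0.552 0.25  0.032] [0.583 0.283 0.069]
small top 0.075 12 [0.5794 0.2664 0.088 ] [0.578 0.255 0.076] [0.58  0.277 0.098]
small top 0.1 15 [0.5796 0.266  0.1175] [0.579 0.252 0.102] [0.584 0.281 0.129]
small top 0.13 15 [0.5814 0.2648 0.1352] [0.578 0.253 0.13 ] [0.
[... 362 characters left out ...]
 137 [ 0.4594 -0.2984  0.0469] [ 0.426 -0.332  0.03 ] [ 0.493 -0.263  0.063]
med top 0.075 6 [ 0.4896 -0.3044  0.0873] [ 0.488 -0.311  0.076] [ 0.492 -0.299  0.097]
med top 0.1 12 [ 0.4895 -0.306   0.1151] [ 0.486 -0.317  0.105] [ 0.495 -0.295  0.127]
med top 0.13 17 [ 0.4906 -0.3044  0.1434] [ 0.485 -0.316  0.132] [ 0.495 -0.295  0.152]
med scene 0.03 571 [ 0.4621 -0.3     0.0444] [ 0.426 -0.334  0.03 ] [ 0.496 -0.264  0.07 ]
med scene 0.075 67 [ 0.4898 -0.3086  0.0892] [ 0.486 -0.319  0.076] [ 0.493 -0.298  0.1  ]
med scene 0.1 95 [ 0.4902 -0.3089  0.1149] [ 0.485 -0.32   0.1  ] [ 0.494 -0.296  0.13 ]
med scene 0.13 78 [ 0.4898 -0.309   0.1407] [ 0.485 -0.319  0.131] [ 0.494 -0.297  0.15 ]
```

View pics/m1.png

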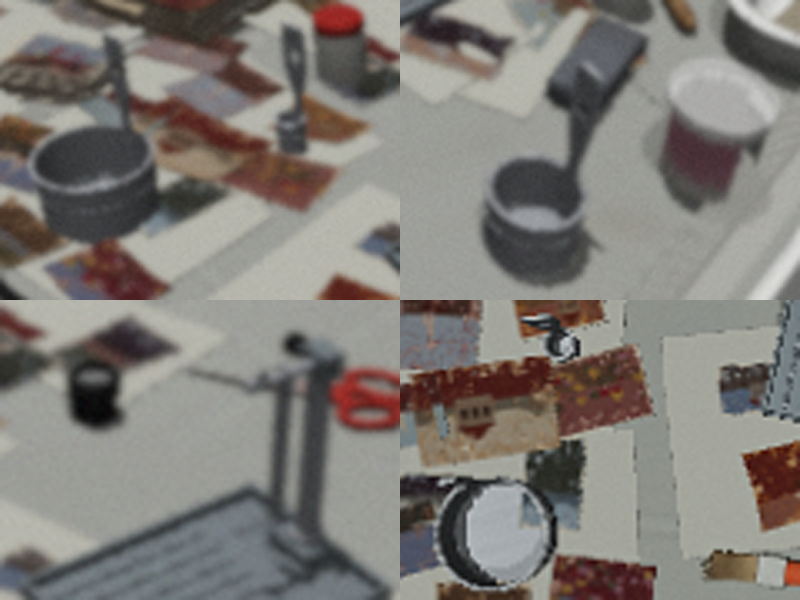

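Crops: the choices are confirmed. Steel large, small and medium stand mouth up with their straps on the far (+x) side. The stand has a plate and post at its back. Now I'll fit poses numerically.

Run:
```python
from h import *
from scipy.optimize import least_squares as LS
P=cloud('top',np.load('pics/top0.npz')['d']).reshape(-1,3);S=cloud('scene',np.load('pics/scene0.npz')['d']).reshape(-1,3)
for nm,C,Rr,h,g in(('large',(.384,.322),.053,.062,.147),('med',(.460,-.3),.033,.052,.136),('small',(.567,.266),.015,.042,.125)):
  for cn,Q in(('top',P),('scene',S)):
    rr=np.hypot(*(Q[:,:2]-C).T)
    q=Q[(abs(rr-Rr)<.008)&(Q[:,2]>h-.02)&(Q[:,2]<h+.004)]
    s=LS(lambda c:np.hypot(q[:,0]-c[0],q[:,1]-c[1])-Rr+.0005,C,loss='soft_l1',f_scale=.002).x
    t=Q[(rr<Rr+.03)&(Q[:,2]>h+.02)&(Q[:,2]<g+.02)]
    m=np.median(t,0); xy=t[:,:2]-t[:,:2].mean(0); w,V=np.linalg.eigh(xy.T@xy); a=V[:,0]; a=a*np.sign(a[0])
    print(nm,cn,'axis',s.round(4),'strap mid',((t.min(0)+t.max(0))/2).round(4),m.round(4),'dist',np.hypot(*(m[:2]-s)).round(4),'yaw axis->strap',np.degrees(np.arctan2(*(m[:2]-s)[::-1])).round(1),'yaw normal',np.degrees(np.arctan2(a[1],a[0])).round(1))
for cn,Q in(('top',P),('scene',S)):
    k=(np.hypot(Q[:,0]-.59,Q[:,1]+.03)<.16)
    q=Q[k&(Q[:,2]>.012)&(Q[:,2]<.032)]
    rc=cv2.minAreaRect((q[:,:2]*1000).astype(np.float32)); print(cn,'tray',rc,len(q))
    for lo in np.arange(.04,.24,.02):
        z=Q[k&(Q[:,2]>lo)&(Q[:,2]<lo+.02)]
        if len(z): print(round(lo,2),len(z),z.mean(0).round(3),z.min(0).round(3),z.max(0).round(3))
```

```text
large top axis [0.386  0.3213] strap mid [0.4347 0.335  0.126 ] [0.4346 0.3324 0.1415] dist 0.0498 yaw axis->strap 12.9 yaw normal 19.0
large scene axis [0.3841 0.3207] strap mid [0.4332 0.3361 0.1217] [0.4321 0.3344 0.1236] dist 0.05 yaw axis->strap 15.9 yaw normal 15.1
med top axis [ 0.4606 -0.2965] strap mid [ 0.4904 -0.3059  0.1124] [ 0.4902 -0.3058  0.127 ] dist 0.031 yaw axis->strap -17.3 yaw normal -19.0
med scene axis [ 0.4607 -0.2995] strap mid [ 0.4898 -0.3083  0.1113] [ 0.49   -0.3087  0.1156] dist 0.0307 yaw axis->strap -17.5 yaw normal -15.5
small top axis [0.5678 0.2655] strap mid [0.5812 0.2662 0.104 ] [0.5799 0.2653 0.1204] dist 0.0121 yaw axis->strap -0.6 yaw normal 6.0
small scene axis [0.5655 0.2656] strap mid [0.5791 0.2669 0.1001] [0.5783 0.2648 0.1064] dist 0.0127 yaw axis->strap -3.6 yaw normal 3.7
top tray ((577.769775390625, -33.806060791015625), (241.08470153808594, 292.0099792480469), 61.537635803222656) 2250
0.04 2 [ 0.655 -0.032  0.051] [ 0.64  -0.034  0.046] [ 0.671 -0.031  0.057]
0.06 5 [ 0.649 -0.04   0.071] [ 0.637 -0.049  0.067] [ 0.665 -0.03   0.077
[... 340 characters left out ...]
.609 -0.054  0.162] [ 0.687 -0.013  0.179]
scene tray ((559.4122314453125, -41.99736785888672), (200.56124877929688, 264.63043212890625), 77.81439971923828) 2801
0.04 43 [ 0.658 -0.043  0.051] [ 0.635 -0.051  0.041] [ 0.671 -0.027  0.06 ]
0.06 69 [ 0.653 -0.042  0.07 ] [ 0.633 -0.05   0.06 ] [ 0.673 -0.03   0.079]
0.08 67 [ 0.653 -0.041  0.09 ] [ 0.635 -0.051  0.08 ] [ 0.67  -0.027  0.1  ]
0.1 71 [ 0.653 -0.041  0.11 ] [ 0.634 -0.05   0.1  ] [ 0.672 -0.027  0.12 ]
0.12 71 [ 0.653 -0.041  0.13 ] [ 0.634 -0.05   0.12 ] [ 0.669 -0.029  0.139]
0.14 76 [ 0.653 -0.042  0.15 ] [ 0.634 -0.055  0.14 ] [ 0.673 -0.027  0.16 ]
0.16 168 [ 0.653 -0.037  0.169] [ 0.607 -0.057  0.161] [ 0.678 -0.01   0.177]
```

```bash
cat >> h.py <<'E'
def quat(yaw): # tool down, tool x = -(yaw dir), tool y = +-lateral
    c,s=np.cos(yaw),np.sin(yaw)
    return Ro.from_matrix(np.array([[-c,s,0],[-s,-c,0],[0,0,-1.]]).T@np.eye(3) if 0 else np.column_stack([[-c,-s,0],[-s,c,0],[0,0,-1.]])).as_quat()
def strap(Q,c,zlo,zhi,rad=.03):
    Q=Q.reshape(-1,3);k=(np.hypot(*(Q[:,:2]-c).T)<rad)&(Q[:,2]>zlo)&(Q[:,2]<zhi);t=Q[k]
    (cx,cy),(w,h),a=cv2.minAreaRect((t[:,:2]*1000).astype(np.float32))
    xy=t[:,:2]-t[:,:2].mean(0);_,V=np.linalg.eigh(xy.T@xy);n=V[:,0]*np.sign(V[0,0])
    return dict(n=len(t),ctr=np.round([cx/1e3,cy/1e3],4),mean=t.mean(0).round(4),size=(round(w,1),round(h,1)),yawrect=round(a,1),yaw=np.degrees(np.arctan2(n[1],n[0])).round(1),zmax=t[:,2].max().round(4))
E
python3 - <<'E'
from h import *
r.reach([.575,-.015,.27],quat(np.radians(-13))); im1,d1,s1=snap('wrist','hook')
r.reach([.4335,.3345,.25],quat(np.radians(15))); im2,d2,s2=snap('wrist','large')
print(s2['time_s'],s2['joint_positions'].round(2),s2['eef_pos'])
Q=cloud('wrist',d2,s2); print(strap(Q,(.4335,.3345),.14,.175)); print(strap(Q,(.4335,.3345),.15,.175))
q=Q.reshape(-1,3);k=(q[:,2]>.045)&(q[:,2]<.068)&(abs(np.hypot(q[:,0]-.385,q[:,1]-.321)-.053)<.008);print(k.sum(),cv2.fitEllipse((q[k][:,:2]*1e3).astype(np.float32)))
Q=cloud('wrist',d1,s1).reshape(-1,3)
k=(np.hypot(Q[:,0]-.63,Q[:,1]+.035)<.1)&(Q[:,2]>.155)&(Q[:,2]<.185); t=Q[k]; np.save('pics/hookpts.npy',t)
print(t.min(0),t.max(0),len(t))
cv2.imwrite('pics/m2.png',np.hstack([im1,im2])[:,:,::-1][:, :])
c=cv2.resize(np.hstack([im1,im2])[:,:,::-1],(800,300),interpolation=cv2.INTER_AREA);cc=im1[:,:,::-1];cc=cv2.resize(cc[80:230,180:380],(800,600),interpolation=cv2.INTER_CUBIC)
cv2.imwrite('pics/m2.png',c)
E
```

```text
3.8167 [ 0.52  0.37  1.44 -0.    1.33 -1.32] [0.43420357 0.33381876 0.25007857]
{'n': 232, 'ctr': array([0.433 , 0.3365]), 'mean': array([0.4321, 0.3363, 0.1532]), 'size': (4.2, 17.9), 'yawrect': 17.0, 'yaw': np.float64(17.2), 'zmax': np.float64(0.1604)}
{'n': 164, 'ctr': array([0.433 , 0.3365]), 'mean': array([0.4324, 0.3365, 0.1566]), 'size': (4.2, 17.9), 'yawrect': 17.0, 'yaw': np.float64(17.4), 'zmax': np.float64(0.1604)}
1902 ((384.1834716796875, 321.6286926269531), (102.32838439941406, 103.66185760498047), 16.562911987304688)
[ 0.60850467 -0.05519788  0.15509185] [ 0.68552092 -0.01060357  0.17629029] 1534
```

View pics/m2.png

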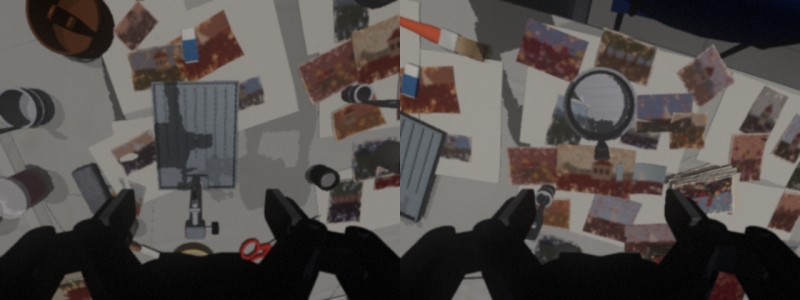

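Wrist view: left shows the rod and plate at about (197,183) behind the tray, the post block at (197,228) and the clamp knob at (215,228). Right shows the large dipper's strap at (602,150). Its fit is clean, at 17.9 x 4.2 mm and yaw 17.2°. Now I'll fit the hook axis.

Run:
```python
from h import *
z=np.load('pics/hook.npz');Q=cloud('wrist',z['d'],dict(eef_pos=z['p'],eef_rot=z['q']))
q=Q.reshape(-1,3)
k=(q[:,2]>.014)&(q[:,2]<.03)&(abs(q[:,0]-.56)<.13)&(abs(q[:,1]+.015)<.13)
m=np.zeros(Q.shape[:2],np.uint8);m.reshape(-1)[k]=255
n,l,st,ce=cv2.connectedComponentsWithStats(m);i=1+st[1:,4].argmax();t=q[(l==i).reshape(-1)]
print('tray',cv2.minAreaRect((t[:,:2]*1e3).astype(np.float32)),len(t))
from collections import Counter
t=np.load('pics/hookpts.npy')
for yaw in(-11,-12,-13,-14,-15):
    a=np.radians(yaw);u=np.array([np.cos(a),np.sin(a)]);v=np.array([-u[1],u[0]])
    X=t[:,:2]@u;Y=t[:,:2]@v
    sl=[]
    for x in np.arange(X.min(),X.max(),.004):
        k=(X>=x)&(X<x+.004)
        if yaw==-13: print((x-X.min()).round(3),x.round(4),k.sum(),'Y',Y[k].min().round(4),Y[k].max().round(4),'z',t[k,2].max().round(4),np.median(t[k,2]).round(4))
    k=(X<X.min()+.028);print(yaw,'rod Y slope deg',np.degrees(np.polyfit(X[k],Y[k],1)[0]).round(2))
im=cv2.imread('pics/hook.png')
cv2.imwrite('pics/m3.png',cv2.resize(im[225:345,200:360],(800,600),interpolation=cv2.INTER_CUBIC))
```

```text
tray ((583.077880859375, -22.645896911621094), (150.4864044189453, 198.90965270996094), 77.8991928100586) 8371
-11 rod Y slope deg -0.87
-12 rod Y slope deg 0.05
0.0 0.5993 53 Y 0.1058 0.1136 z 0.1691 0.1676
0.004 0.6033 36 Y 0.1057 0.1136 z 0.17 0.1682
0.008 0.6073 50 Y 0.1057 0.1136 z 0.1717 0.1692
0.012 0.6113 41 Y 0.1066 0.1136 z 0.1734 0.1714
0.016 0.6153 23 Y 0.1065 0.1136 z 0.1725 0.1679
0.02 0.6193 40 Y 0.1065 0.1135 z 0.1699 0.1681
0.024 0.6233 34 Y 0.1065 0.1135 z 0.1702 0.1679
0.028 0.6273 117 Y 0.103 0.1162 z 0.1721 0.1681
0.032 0.6313 43 Y 0.1048 0.1162 z 0.1714 0.1704
0.036 0.6353 29 Y 0.1046 0.1153 z 0.1713 0.169
0.04 0.6393 37 Y 0.1062 0.1135 z 0.17 0.168
0.044 0.6433 34 Y 0.1062 0.1135 z 0.1694 0.1682
0.048 0.6473 28 Y 0.1071 0.1135 z 0.1699 0.1684
0.052 0.6513 363 Y 0.0981 0.1399 z 0.1754 0.168
0.056 0.6553 201 Y 0.0973 0.1396 z 0.1763 0.1737
0.06 0.6593 182 Y 0.0983 0.1396 z 0.1763 0.1742
0.064 0.6633 129 Y 0.0981 0.1398 z 0.1758 0.1747
0.068 0.6673 82 Y 0.098 0.1391 z 0.176 0.1745
0.072 0.6713 1 Y 0.1107 0.1107 z 0.1697 0.1697
0.076 0.6753 11 Y 0.1078 0.1134 z 0.1697 0.1681
-13 rod Y slope deg 0.98
-14 rod Y slope deg 1.9
-15 rod Y slope deg 2.83
```

View pics/m3.png

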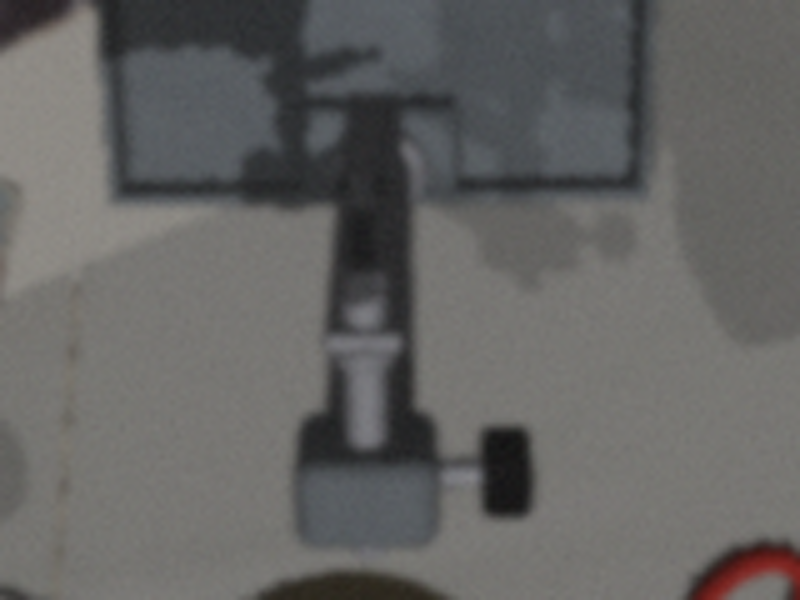

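```bash
cat >> h.py <<'E'
YAW=np.radians(-12.1);U=np.array([np.cos(YAW),np.sin(YAW)]);V=np.array([-U[1],U[0]]);YR=.1002;XT=.6005
def H(X,z,dy=0): return np.r_[X*U+(YR+dy)*V,z]
def pick(xy,yaw,zg,up,open_=.06):
    q=quat(yaw); xy=np.array(xy)
    r.move_straight(np.r_[xy,zg+.006+.05],q,speed=.2)
    r.move_straight(np.r_[xy,zg+.006],speed=.12)
    command_gripper(.0,70); s=r.read_state(); print('grip',s['grip_width'].__round__(4),s['time_s'],s['contact_force'].round(1))
    r.move_straight(np.r_[xy,zg+.006+up],speed=.2)
E
python3 - <<'E'
from h import *
pick((.433,.3365),np.radians(17.2),.153,.08)
print(r.read_state()['contact_force'],r.read_state()['grip_width'])
r.move_straight(H(XT-.045,.25),quat(YAW),speed=.22)
r.hold(.3);im,d,s=snap('wrist','held1'); print(s['time_s'],s['contact_force'].round(2),s['eef_pos'],s['grip_width'])
cv2.imwrite('pics/m4.png',cv2.resize(im[120:360,120:440,::-1],(800,600),interpolation=cv2.INTER_CUBIC))
Q=cloud('wrist',d,s).reshape(-1,3);e=s['eef_pos'];X=(Q[:,:2]-e[:2])@U;Y=(Q[:,:2]-e[:2])@V;Z=Q[:,2]-e[2]
for lo in np.arange(-.13,0,.01):
    k=(abs(X)<.015)&(abs(Y)<.014)&(Z>lo)&(Z<lo+.01)
    if k.sum()>3: print(lo.round(3),k.sum(),'X',np.median(X[k]).round(4),'Y',Y[k].min().round(4),Y[k].max().round(4),np.median(Y[k]).round(4))
E
```

```text
grip 0.0003 5.6833 [-0.   3.1 15.6]
[-0.31373496 -0.36738454 -0.73097068] -0.00023824360709838197
8.4083 [ 0.65 -0.25 -0.56] [ 0.56410077 -0.01810447  0.25006597] -0.0005296246534136443
```

View pics/m4.png

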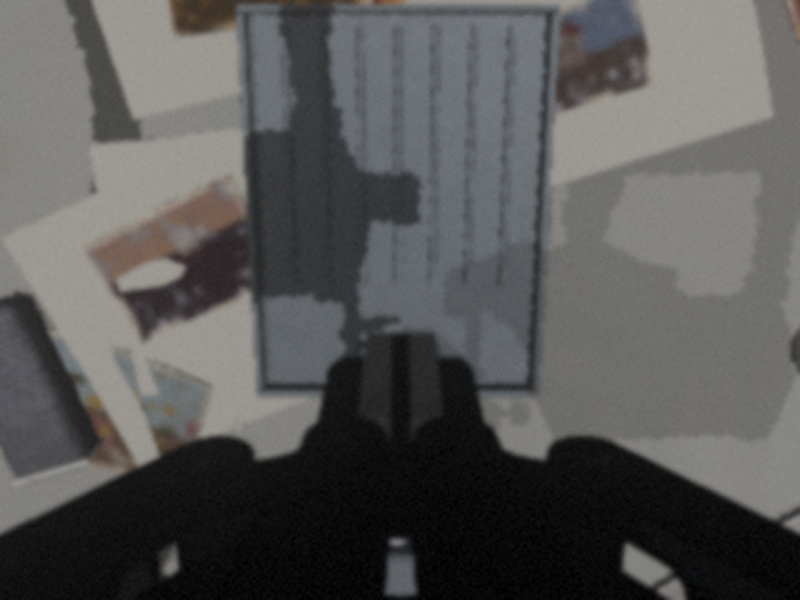

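Picture: the gripper is shut and empty, so the large dipper wasn't grasped. I'll open and look again.

Run:
```python
from h import *
command_gripper(.085)
a,d,s=snap('scene','scene1')
r.move_straight([.433,.3365,.26],quat(np.radians(17.2)),speed=.25);im,d2,s2=snap('wrist','large2')
c=lambda i,x,y,w,h:cv2.resize(i[y:y+h,x:x+w,::-1],(400,300),interpolation=cv2.INTER_CUBIC)
cv2.imwrite('pics/m5.png',np.hstack([c(a,90,130,140,105),c(im,200,60,280,210)]))
Q=cloud('wrist',d2,s2);print(s2['time_s'],s2['eef_pos'],strap(Q,(.433,.3365),.13,.175,.04))
```

```text
10.9583 [0.43334308 0.33569613 0.25997316] {'n': 252, 'ctr': array([0.4329, 0.337 ]), 'mean': array([0.4321, 0.3367, 0.1497]), 'size': (3.8, 17.9), 'yawrect': 16.7, 'yaw': np.float64(17.7), 'zmax': np.float64(0.1603)}
```

View pics/m5.png

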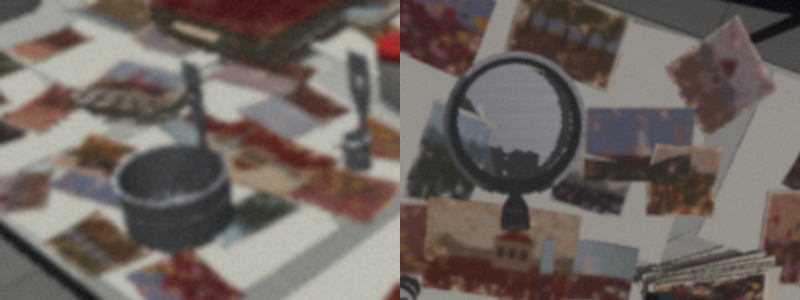

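Run:
```python
from h import *
r.move_straight([.433,.3368,.2],quat(np.radians(17.2)),speed=.2);print(r.read_state()['eef_pos'])
r.move_straight([.433,.3368,.159],speed=.1,max_force=6);s=r.read_state();print(s['eef_pos'],s['contact_force'].round(1),s['grip_width'])
im,d,s=snap('wrist','at');a,_,_=snap('scene','at2')
for o in(.05,.03,.022,.012):
    command_gripper(o,40);s=r.read_state();print(o,s['grip_width'],s['eef_pos'].round(4),s['contact_force'].round(1))
    if s['grip_width']>o+.003: break
b,_,_=snap('wrist','at3')
c=lambda i,x,y,w,h:cv2.resize(i[y:y+h,x:x+w,::-1],(400,300),interpolation=cv2.INTER_CUBIC)
cv2.imwrite('pics/m6.png',np.vstack([np.hstack([c(a,90,110,140,105),c(im,140,120,280,210)]),np.hstack([c(b,140,120,280,210)]*2)]))
print(s['time_s'])
```

```text
[0.43342128 0.33646705 0.20038112]
[0.43353427 0.33705718 0.15993237] [-0.1  0.2 -0.1] 0.08497114898443428
0.05 0.04994319121899287 [0.433  0.3368 0.1591] [ 0.4 -0.5 -0.3]
0.03 0.0299534307744264 [0.433  0.3368 0.159 ] [ 0.4  0.4 -0.5]
0.022 0.022111671192601184 [0.433  0.3368 0.159 ] [ 0.3 -0.4  0.4]
0.012 0.012607807918025805 [0.4332 0.3367 0.1593] [ 0.6 -0.7  2.7]
13.4083
```

View pics/m6.png

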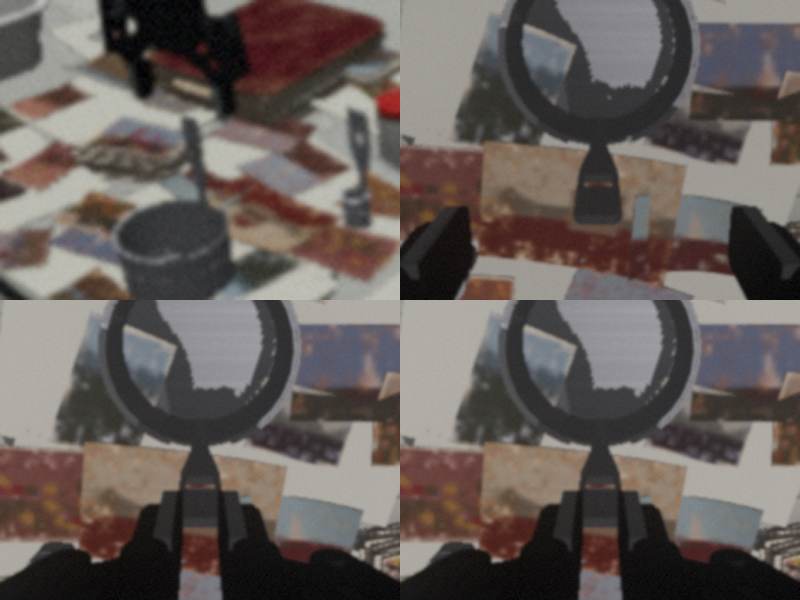

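Run:
```python
from h import *
z=np.load('pics/at.npz');s=dict(eef_pos=z['p'],eef_rot=z['q']);Q=cloud('wrist',z['d'],s);print(z['p'],Ro.from_quat(z['q']).as_matrix().round(3))
print(strap(Q,(.433,.3368),.10,.2,.03))
z=np.load('pics/at3.npz');s=dict(eef_pos=z['p'],eef_rot=z['q']);W=cloud('wrist',z['d'],s)
for v in range(240,290,6): print(v,[tuple((W[v,u]*1000).round(0)) for u in(262,270,280,290,298)])
S=cloud('scene',np.load('pics/at2.npz')['d'])
for v in range(135,165,3):
  print(v,[tuple((S[v,u]*1000).round(0)) for u in range(132,180,5)])
```

```text
[0.43353427 0.33705718 0.15993237] [[-0.955 -0.296  0.001]
 [-0.296  0.955  0.001]
 [-0.002  0.    -1.   ]]
{'n': 1313, 'ctr': array([0.4332, 0.3371]), 'mean': array([0.4322, 0.3367, 0.1377]), 'size': (4.7, 18.1), 'yawrect': 17.3, 'yaw': np.float64(17.4), 'zmax': np.float64(0.1604)}
240 [(np.float64(474.0), np.float64(332.0), np.float64(7.0)), (np.float64(434.0), np.float64(331.0), np.float64(113.0)), (np.float64(432.0), np.float64(338.0), np.float64(112.0)), (np.float64(nan), np.float64(nan), np.float64(nan)), (np.float64(464.0), np.float64(367.0), np.float64(7.0))]
246 [(np.float64(481.0), np.float64(334.0), np.float64(6.0)), (np.float64(435.0), np.float64(332.0), np.float64(119.0)), (np.float64(434.0), np.float64(338.0), np.float64(119.0)), (np.float64(430.0), np.float64(344.0), np.float64(123.0)), (np.float64(470.0), np.float64(369.0), np.float64(6.0))]
252 [(np.float64(487.0), np.float64(336.0), np.float64(6.0)), (np.float64(433.0), np.float64(332.0), np.float64(134.0)), (np.float64(433.0), np.float64(338.0), np.float64(131.0)), (np.float64(430.0), np.float64(343.0), np.float64(
[... 6985 characters left out ...]
.0)), (np.float64(585.0), np.float64(498.0), np.float64(6.0)), (np.float64(597.0), np.float64(487.0), np.float64(5.0))]
162 [(np.float64(464.0), np.float64(540.0), np.float64(30.0)), (np.float64(476.0), np.float64(532.0), np.float64(28.0)), (np.float64(488.0), np.float64(521.0), np.float64(27.0)), (np.float64(500.0), np.float64(512.0), np.float64(25.0)), (np.float64(508.0), np.float64(496.0), np.float64(28.0)), (np.float64(530.0), np.float64(503.0), np.float64(16.0)), (np.float64(551.0), np.float64(508.0), np.float64(5.0)), (np.float64(564.0), np.float64(498.0), np.float64(4.0)), (np.float64(573.0), np.float64(484.0), np.float64(5.0)), (np.float64(588.0), np.float64(476.0), np.float64(2.0))]
```

The fingertips sit level with the TCP in both cameras, about 25 mm short of the stated tip extent. They closed on top of the strap, which didn't move. I'll grip lower by that amount.

```bash
cat >> h.py <<'E'
def grab(xy,yaw,zt,force=60,up=.08):
    q=quat(yaw);command_gripper(.085)
    r.move_straight(np.r_[xy,zt+.07],q,speed=.25); hit=r.move_straight(np.r_[xy,zt],speed=.12,max_force=8)
    r.hold(.15);command_gripper(.0,force);s=r.read_state();print('hit',hit,'grip',s['grip_width'].round(4),s['eef_pos'].round(4),s['contact_force'].round(1),s['time_s'])
    if s['grip_width']<.012: command_gripper(.085); r.move_straight(np.r_[xy,zt+.07]); raise SystemExit('missed')
    r.move_straight(np.r_[xy,zt+up],speed=.2);return s['eef_pos']
E
python3 - <<'E'
from h import *
e=grab((.433,.3368),np.radians(17.2),.134)
r.hold(.2);im,d,s=snap('wrist','held2');a,_,_=snap('scene','held2s'); print(s['time_s'],s['contact_force'].round(2),s['eef_pos'],s['grip_width'])
c=lambda i,x,y,w,h:cv2.resize(i[y:y+h,x:x+w,::-1],(400,300),interpolation=cv2.INTER_CUBIC)
cv2.imwrite('pics/m7.png',np.hstack([c(a,90,80,160,120),c(im,140,120,280,210)]))
Q=cloud('wrist',d,s).reshape(-1,3);e=s['eef_pos'];yw=np.radians(17.2);u=np.array([np.cos(yw),np.sin(yw)]);v=np.array([-u[1],u[0]])
X=(Q[:,:2]-e[:2])@u;Y=(Q[:,:2]-e[:2])@v;Z=Q[:,2]-e[2]
for lo in np.arange(-.10,.04,.01):
    k=(abs(X)<.015)&(abs(Y)<.014)&(Z>lo)&(Z<lo+.01)
    if k.sum()>3: print(lo.round(3),k.sum(),'X',np.median(X[k]).round(4),'Y',Y[k].min().round(4),Y[k].max().round(4))
E
```

```text
Traceback (most recent call last):
  File "h.py", line 36, in grab
    r.hold(.15);command_gripper(.0,force);s=r.read_state();print('hit',hit,'grip',s['grip_width'].round(4),s['eef_pos'].round(4),s['contact_force'].round(1),s['time_s'])
                                                                                  ^^^^^^^^^^^^^^^^^^^^^
AttributeError: 'float' object has no attribute 'round'
```

```bash
sed -i "s/s\['grip_width'\].round(4)/round(s['grip_width'],4)/" h.py
python3 - <<'E'
from h import *
s=r.read_state();print(s['grip_width'],s['eef_pos'],s['contact_force'].round(1),s['time_s'])
if s['grip_width']<.014: raise SystemExit
e=s['eef_pos'];r.move_straight([e[0],e[1],e[2]+.08],speed=.2)
r.hold(.2);im,d,s=snap('wrist','held2');a,_,_=snap('scene','held2s'); print(s['time_s'],s['contact_force'].round(2),s['eef_pos'],s['grip_width'])
c=lambda i,x,y,w,h:cv2.resize(i[y:y+h,x:x+w,::-1],(400,300),interpolation=cv2.INTER_CUBIC)
cv2.imwrite('pics/m7.png',np.hstack([c(a,90,80,160,120),c(im,140,120,280,210)]))
Q=cloud('wrist',d,s).reshape(-1,3);e=s['eef_pos'];yw=np.radians(17.2);u=np.array([np.cos(yw),np.sin(yw)]);v=np.array([-u[1],u[0]])
X=(Q[:,:2]-e[:2])@u;Y=(Q[:,:2]-e[:2])@v;Z=Q[:,2]-e[2]
for lo in np.arange(-.10,.04,.01):
    k=(abs(X)<.015)&(abs(Y)<.014)&(Z>lo)&(Z<lo+.01)
    if k.sum()>3: print(lo.round(3),k.sum(),'X',np.median(X[k]).round(4),'Y',Y[k].min().round(4),Y[k].max().round(4))
E
```

```text
0.01639693407262565 [0.43329598 0.33680534 0.13422132] [ 1.2 -0.8  2. ] 16.0083
16.7583 [ 0.12  0.3  -1.5 ] [0.43258776 0.33640633 0.21249204] 0.01627157582180174
-0.1 115 X -0.0004 Y -0.0139 0.014
-0.09 144 X -0.0005 Y -0.014 0.0137
-0.08 203 X -0.0003 Y -0.0137 0.0139
-0.07 61 X -0.0007 Y -0.0038 0.0056
-0.06 78 X -0.0007 Y -0.0047 0.0065
-0.05 101 X -0.0007 Y -0.0057 0.0075
-0.04 150 X -0.0008 Y -0.0071 0.0084
-0.03 198 X -0.0007 Y -0.0079 0.0098
-0.02 278 X -0.0004 Y -0.0078 0.0096
-0.01 132 X -0.0008 Y -0.0073 0.0092
-0.0 556 X -0.0012 Y -0.0137 0.014
0.01 740 X -0.0013 Y -0.0138 0.014
0.02 946 X -0.0009 Y -0.0138 0.0139
0.03 912 X -0.0072 Y -0.014 0.014
0.04 686 X -0.0124 Y -0.014 0.014
```

View pics/m7.png

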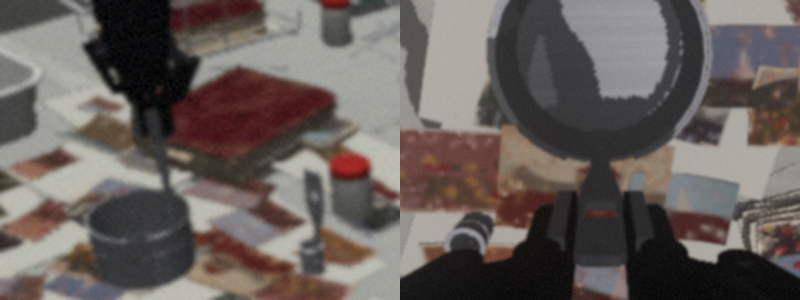

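Held upright: the strap is vertical between the fingers (crop ~(600,220)) and the grip is 16.4 mm. Next I'll carry it to the hook and feed it on.

```bash
cat >> h.py <<'E'
def go(p,speed,mf=None):
    hit=r.move_straight(p,quat(YAW),speed=speed,max_force=mf);s=r.read_state();e=s['eef_pos'];f=s['contact_force']
    print('hit' if hit else 'ok ','X-XT %.4f Y-YR %.4f z %.4f'%(e[:2]@U-XT,e[:2]@V-YR,e[2]),'F u,v,z',np.round([f[:2]@U,f[:2]@V,f[2]],1),'t %.2f'%s['time_s'],'w %.4f'%s['grip_width'],flush=True);return hit
E
python3 - <<'E'
from h import *
Z=.1742;DY=-.0009
go(H(XT-.03,Z+.06,DY),.25)
go(H(XT-.015,Z+.0005,DY),.12); r.hold(.2)
go(H(XT-.015,Z+.0005,DY),.1)
if not go(H(XT+.004,Z+.0005,DY),.04,6):
  if not go(H(XT+.019,Z+.0005,DY),.03,7):
    go(H(XT+.040,Z+.0005,DY),.015,5)
im,d,s=snap('wrist','hung1');a,_,_=snap('scene','hung1s')
c=lambda i,x,y,w,h:cv2.resize(i[y:y+h,x:x+w,::-1],(400,300),interpolation=cv2.INTER_CUBIC)
cv2.imwrite('pics/m8.png',np.hstack([c(a,240,120,120,90),c(im,140,120,280,210)]))
E
```

```text
ok  X-XT -0.0306 Y-YR 0.0001 z 0.2342 F u,v,z [-0.5  0.1 -2.6] t 18.56 w 0.0161
ok  X-XT -0.0148 Y-YR -0.0007 z 0.1752 F u,v,z [-0.1 -0.7 -3. ] t 19.22 w 0.0157
ok  X-XT -0.0149 Y-YR -0.0009 z 0.1750 F u,v,z [ 0.2 -0.3 -1.9] t 19.67 w 0.0161
ok  X-XT 0.0039 Y-YR -0.0009 z 0.1744 F u,v,z [-0.   0.1 -1.7] t 20.29 w 0.0163
ok  X-XT 0.0190 Y-YR -0.0009 z 0.1746 F u,v,z [ 0.5  0.5 -2.6] t 20.94 w 0.0157
hit X-XT 0.0272 Y-YR -0.0009 z 0.1737 F u,v,z [-0.3  0.9 -2.1] t 21.69 w 0.0164
```

View pics/m8.png

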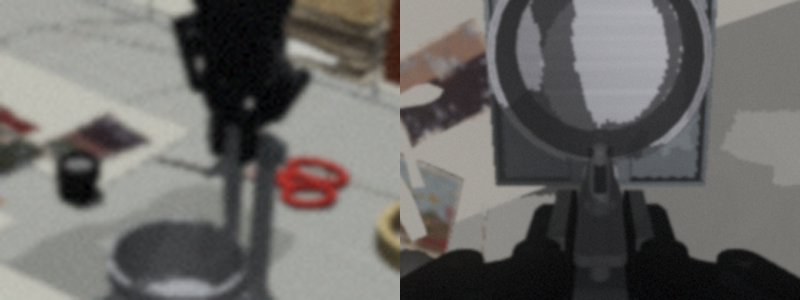

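Picture: the rod end shows through the eye at crop (600,170), and the strap is back by the plate, with contact at X+27.2 mm (predicted about 27.5). I'll release, check it, then go to the medium and measure it.

```bash
cat >> h.py <<'E'
def inhand(yw,half,name):
    r.hold(.15);im,d,s=snap('wrist',name);Q=cloud('wrist',d,s).reshape(-1,3);e=s['eef_pos'];u=np.array([np.cos(yw),np.sin(yw)]);v=np.array([-u[1],u[0]])
    X=(Q[:,:2]-e[:2])@u;Y=(Q[:,:2]-e[:2])@v;Z=Q[:,2]-e[2]
    for lo in(-.065,-.05,-.035,-.02):
        k=(abs(X)<.012)&(abs(Y)<half+.003)&(Z>lo)&(Z<lo+.015)
        print('inhand',lo,k.sum(),'X %.4f Y %.4f %.4f'%(np.median(X[k]),Y[k].min(),Y[k].max()))
E
python3 - <<'E'
from h import *
command_gripper(.045); go(H(XT+.0265,.25,-.0009),.2); r.hold(.05)
a,_,_=snap('scene','rel1')
im,d,s=snap('wrist','rel1w')
Q=cloud('wrist',d,s).reshape(-1,3);X=Q[:,:2]@U-XT;Y=Q[:,:2]@V-YR
k=(Q[:,2]>.18)&(Q[:,2]<.21)&(abs(Y)<.02)&(abs(X-.02)<.02);print('hung strap X',np.percentile(X[k],[5,50,95]).round(4),'Y',Y[k].min().round(4),Y[k].max().round(4),Q[k,2].max().round(4))
r.move_straight([.48,-.25,.25],quat(np.radians(-17)),speed=.3); r.move_straight([.49,-.305,.235],quat(np.radians(-17)),speed=.3); r.hold(.1)
im,d,s=snap('wrist','med');Q=cloud('wrist',d,s);m=strap(Q,(.490,-.307),.125,.165,.035);print(m,s['time_s'])
E
```

```text
ok  X-XT 0.0263 Y-YR -0.0009 z 0.2497 F u,v,z [-0.8  0.4  0.1] t 22.72 w 0.0449
hung strap X [0.0234 0.0238 0.0266] Y -0.0094 0.0082 0.1979
{'n': 340, 'ctr': array([ 0.4897, -0.307 ]), 'mean': array([ 0.4889, -0.3067,  0.1408]), 'size': (22.9, 4.5), 'yawrect': 71.5, 'yaw': np.float64(-17.0), 'zmax': np.float64(0.1492)} 24.3417
```

Run:
```python
from h import *
y=np.radians(-17.6)
grab((.4898,-.307),y,.123,up=.06)
inhand(y,.0115,'heldm')
# carry high: medium underside clears large's rim (102 mm): TCP z> .123+.115
go(H(XT-.05,.27,-.0009),.25)
inhand(YAW,.0115,'heldm2')
r.hold(.05);go(H(XT-.03,.27,-.0009),.1)
```

```text
hit False grip 0.0214 [ 0.4901 -0.3073  0.1233] [ 0.9 -0.9  1.9] 26.675
inhand -0.065 111 X -0.0016 Y -0.0060 0.0058
inhand -0.05 196 X -0.0015 Y -0.0086 0.0086
inhand -0.035 350 X -0.0014 Y -0.0109 0.0114
inhand -0.02 449 X -0.0012 Y -0.0112 0.0117
ok  X-XT -0.0502 Y-YR -0.0018 z 0.2696 F u,v,z [-0.  -0.2  0.3] t 28.72 w 0.0213
inhand -0.065 111 X -0.0013 Y -0.0053 0.0066
inhand -0.05 196 X -0.0014 Y -0.0086 0.0087
inhand -0.035 353 X -0.0013 Y -0.0109 0.0115
inhand -0.02 439 X -0.0011 Y -0.0112 0.0118
ok  X-XT -0.0301 Y-YR -0.0011 z 0.2695 F u,v,z [-0.7  0.5 -1.4] t 29.32 w 0.0213
```

Run:
```python
from h import *
Z=.1747;DY=-.0009;X0=-.0042
go(H(XT+X0,.27,DY),.06);r.hold(.2)
if go(H(XT+X0,Z,DY),.08,5): raise SystemExit
r.hold(.15);go(H(XT+X0,Z,DY),.05)
if go(H(XT+.005,Z,DY),.03,6): raise SystemExit
if go(H(XT+.017,Z,DY),.03,8): raise SystemExit
go(H(XT+.033,Z,DY),.015,5)
im,d,s=snap('wrist','hung2');a,_,_=snap('scene','hung2s')
c=lambda i,x,y,w,h:cv2.resize(i[y:y+h,x:x+w,::-1],(400,300),interpolation=cv2.INTER_CUBIC)
cv2.imwrite('pics/m9.png',np.hstack([c(a,240,120,120,90),c(im,140,120,280,210)]))
```

```text
ok  X-XT -0.0044 Y-YR -0.0009 z 0.2698 F u,v,z [-0.2  0.1 -0.7] t 29.90 w 0.0215
ok  X-XT -0.0038 Y-YR -0.0009 z 0.1753 F u,v,z [-0.4 -0.7 -0.3] t 31.44 w 0.0207
ok  X-XT -0.0042 Y-YR -0.0009 z 0.1748 F u,v,z [ 0.4 -0.3 -0.9] t 31.84 w 0.0214
ok  X-XT 0.0051 Y-YR -0.0009 z 0.1745 F u,v,z [-0.1  0.1 -0.4] t 32.30 w 0.0213
ok  X-XT 0.0175 Y-YR -0.0010 z 0.1749 F u,v,z [ 0.5 -0.7 -0.1] t 32.85 w 0.0212
hit X-XT 0.0232 Y-YR -0.0009 z 0.1737 F u,v,z [-1.1 -0.4 -1.5] t 33.46 w 0.0211
```

View pics/m9.png

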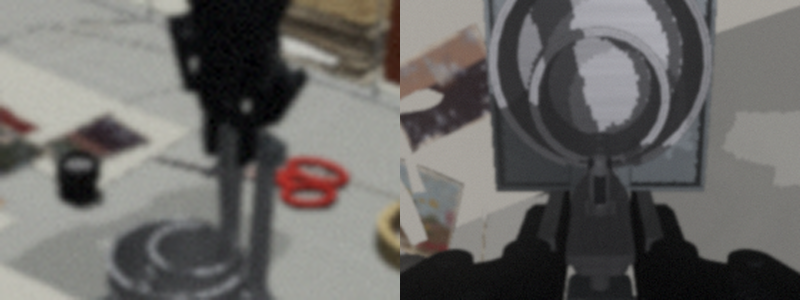

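Picture: the medium cup is nested in the large one, with the rod through both eyes at crop (600,180). It stopped at +23.2 mm (predicted +23.8). Next is the small one.

Run:
```python
from h import *
command_gripper(.05); go(H(XT+.0225,.25,-.0009),.2); r.hold(.05)
im,d,s=snap('wrist','rel2w')
Q=cloud('wrist',d,s).reshape(-1,3);X=Q[:,:2]@U-XT;Y=Q[:,:2]@V-YR
k=(Q[:,2]>.18)&(Q[:,2]<.21)&(abs(Y)<.02)&(abs(X-.02)<.02);print('hung strap X',np.percentile(X[k],[5,50,95]).round(4),'Y',Y[k].min().round(4),Y[k].max().round(4),Q[k,2].max().round(4))
y=np.radians(2)
r.move_straight([.575,.2655,.225],quat(y),speed=.3); r.hold(.1)
im,d,s=snap('wrist','small');Q=cloud('wrist',d,s);m=strap(Q,(.579,.2655),.115,.155,.03);print(m,s['time_s'])
```

```text
ok  X-XT 0.0223 Y-YR -0.0009 z 0.2497 F u,v,z [-0.   1.1 -0.3] t 34.48 w 0.0502
hung strap X [0.021  0.0222 0.0289] Y -0.0119 0.011 0.198
{'n': 420, 'ctr': array([0.5795, 0.2665]), 'mean': array([0.5784, 0.2666, 0.1299]), 'size': (4.4, 27.7), 'yawrect': 4.1, 'yaw': np.float64(4.1), 'zmax': np.float64(0.1387)} 35.85
```

Run:
```python
from h import *
y=np.radians(4.1)
grab((.5795,.2665),y,.112,up=.06)
r.move_straight([.55,.2,.27],quat(0),speed=.25)
go(H(XT-.03,.27,-.0009),.25)
inhand(YAW,.014,'helds')
```

```text
hit False grip 0.0261 [0.5798 0.2665 0.1123] [-0.6 -0.3  2.3] 38.125
ok  X-XT -0.0304 Y-YR 0.0003 z 0.2695 F u,v,z [-0.2  0.1 -0.5] t 40.27 w 0.0262
inhand -0.065 108 X -0.0018 Y -0.0060 0.0066
inhand -0.05 232 X -0.0018 Y -0.0099 0.0105
inhand -0.035 423 X -0.0018 Y -0.0137 0.0142
inhand -0.02 549 X -0.0016 Y -0.0138 0.0142
```

Run:
```python
from h import *
Z=.1747;DY=-.0009;X0=-.0038
go(H(XT+X0,.27,DY),.06);r.hold(.2)
if go(H(XT+X0,Z,DY),.08,5): raise SystemExit
r.hold(.15);go(H(XT+X0,Z,DY),.05)
if go(H(XT+.005,Z,DY),.03,6): raise SystemExit
if go(H(XT+.013,Z,DY),.03,8): raise SystemExit
go(H(XT+.029,Z,DY),.012,6)
s=r.read_state();e=s['eef_pos']
im,d,s=snap('wrist','hung3')
command_gripper(.055);go(H(e[:2]@U-.0005,.26,DY),.2);r.hold(.1)
go(H(XT-.03,.29,DY),.2);r.hold(.1)
w,d,s=snap('wrist','fin');a,_,_=snap('scene','fins')
c=lambda i,x,y,ww,h:cv2.resize(i[y:y+h,x:x+ww,::-1],(400,300),interpolation=cv2.INTER_CUBIC)
cv2.imwrite('pics/m10.png',np.vstack([np.hstack([c(a,240,120,120,90),c(im,140,120,280,210)]),np.hstack([c(w,200,150,160,120),c(w,240,210,80,60)])]))
Q=cloud('wrist',d,s).reshape(-1,3);X=Q[:,:2]@U-XT;Y=Q[:,:2]@V-YR
for x in np.arange(-.004,.045,.002):
    k=(abs(Y)<.016)&(X>=x)&(X<x+.002)&(Q[:,2]>.15)
    if k.sum(): print('%.3f'%x,k.sum(),'z',Q[k,2].min().round(4),Q[k,2].max().round(4),'Y',Y[k].min().round(4),Y[k].max().round(4))
```

```text
ok  X-XT -0.0039 Y-YR -0.0009 z 0.2698 F u,v,z [ 0.3 -0.4 -1.2] t 41.05 w 0.0262
ok  X-XT -0.0035 Y-YR -0.0009 z 0.1753 F u,v,z [ 0.2 -0.5 -1.4] t 42.59 w 0.0262
ok  X-XT -0.0038 Y-YR -0.0009 z 0.1748 F u,v,z [ 0.4  0.1 -1.1] t 42.99 w 0.0261
ok  X-XT 0.0051 Y-YR -0.0009 z 0.1745 F u,v,z [-0.3  0.1 -1. ] t 43.43 w 0.0265
ok  X-XT 0.0135 Y-YR -0.0009 z 0.1749 F u,v,z [1.7 0.4 0.1] t 43.85 w 0.0259
hit X-XT 0.0196 Y-YR -0.0009 z 0.1739 F u,v,z [-0.4 -0.1 -0.8] t 44.60 w 0.0261
ok  X-XT 0.0187 Y-YR -0.0009 z 0.2591 F u,v,z [-0.4  0.3  0.4] t 45.62 w 0.0549
ok  X-XT -0.0298 Y-YR -0.0009 z 0.2896 F u,v,z [0.8 0.1 0.2] t 46.17 w 0.0549
-0.002 2 z 0.1651 0.1676 Y -0.0012 -0.0003
0.000 25 z 0.1639 0.1686 Y -0.0049 0.0034
0.002 23 z 0.1667 0.169 Y -0.0048 0.0034
0.004 13 z 0.1669 0.169 Y -0.0039 0.0025
0.006 19 z 0.1662 0.1701 Y -0.004 0.0025
0.008 20 z 0.1655 0.1718 Y -0.004 0.0025
0.010 16 z 0.1671 0.1717 Y -0.004 0.0025
0.012 19 z 0.1667 0.1728 Y -0.004 0.0025
0.014 17 z 0.1663 0.1732 Y -0.004 0.0025
0.016 561 z 0.1502 0.1977 Y -0.0144 0.0135
0.018 111 z 0.1542 0.1974 Y -0.0147 0.0133
0.020 57 z 0.1554 0.1975 Y -0.0139 0.0133
0.022 72 z 0.1549 0.1975 Y -0.0114 0.0108
0.024 45 z 0.191 0.1979 Y -0.0113 0.0109
0.026 48 z 0.1929 0.1975 Y -0.0088 0.0083
0.028 38 z 0.1911 0.1975 Y -0.0089 0.0083
0.030 3 z 0.1954 0.1957 Y -0.0063 0.0048
0.044 2 z 0.1695 0.1697 Y -0.0003 0.0007
```

View pics/m10.png

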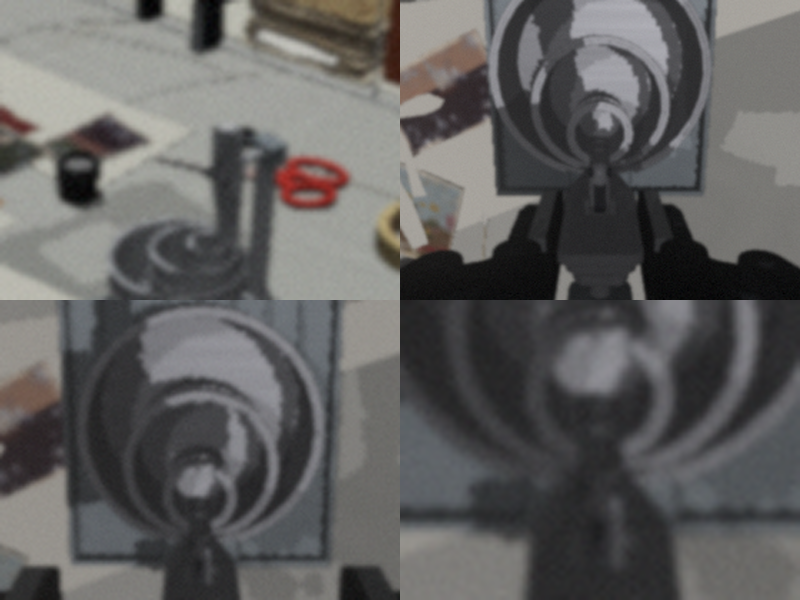

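The depth profile shows the three straps stacked from about +17 to +29 mm against the plate. The catch is back up at z = 173.2 mm, against 173.4 mm before I started. The gripper is clear, so I'm handing in.

```bash
python3 -c "
from h import *
r.finish_job()"
```

```text
the job is handed in; nothing more can be done
```

All three dippers hang nested on the hook, put on in the order large, medium, small, and I handed the job in at about 46 s of the 72 s allowed.

- **Seating:** I pushed each strap past the catch until it met the plate or the strap before it. Each push was set to stop at a force change of 5–6 N. The stops came at +27.2, +23.2 and +19.6 mm along the rod, which is 4.0 and 3.6 mm apart for 4 mm straps.
- **Last check:** the final wrist depth image shows the three straps stacked against the plate. The catch is sprung up in front of them, at 173.2 mm against 173.4 mm before the job. The gripper was clear of everything.
- **First grasp missed:** my first grip on the large dipper closed on top of its strap with about 15 N, because the fingertips sat roughly 25 mm short of the stated 25 mm. The dipper did not move, and gripping lower worked for all three.
- **One loose reading:** after I released the medium dipper, a depth reading put its strap front about 1–2 mm further back than expected. I took that as two straps mixed in one measurement, and the final image showed no problem.
- **Not checked:** I did not re-measure the bystanders or the brown look-alike at the end. The arm never went near them, and no unexpected contact showed up on the moves.

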